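# Stand the toppled reagent bottle on the balance

## Task

The square plastic reagent bottle has toppled over on the lab bench. Pick it up and stand it upright, cap up, in the middle of the balance's round pan so that it can be weighed, then let go. Set it down rather than dropping it, and leave the other things on the bench where they are.

Things in the scene. Friction and masses are not known exactly. Their poses are not given: they have to be found in the camera images.
- bottle: Square white plastic bottle, the only one lying down, 0.2-0.4 kg. Body 54 x 54 x 105 mm, neck 35 mm and grey cap 42 mm in diameter; 140 mm overall. Origin in the middle of the square body; z runs to the cap: bottom at z = -52.5 mm, shoulder +52.5, cap top +87.5. x, y are square to the flat sides. It starts lying on a flat side, origin 27 mm above the bench, cap pointing away from the robot (within 52 deg of +x).
- cap_top (a point): Centre of the top of the bottle's cap, on the bottle's axis, 87.5 mm from the bottle's origin.
- pan (a point): Centre of the top face of the balance's round steel pan: a flat, rigid disc 120 mm in diameter, 6 mm thick, its top 60 mm above the bench. z is up; x points to the back of the balance.
- balance: Low white bench balance, fixed, turned up to 20 deg. Origin on the bench below the pan's centre, x towards its back. Case 170 mm wide (y), from x = -145 mm (front, with the display, on the robot's side) to +75 mm, 48 mm high; pan top at 60 mm. It stands to the robot's left or right; the bottle lies on the other side.
- vial_near: Small amber glass vial with a grey cap, 24 mm in diameter, 42 mm high, standing loose near the middle line of the bench; origin in the centre of its underside, z up. Bystander.
- vial_far: The same kind of vial, standing farther from the robot near the middle line; origin in the centre of its underside. Bystander.
- beaker: Open glass beaker, 68 mm in diameter, 90 mm high, standing loose beyond the vials; origin in the centre of its underside. Bystander.
- amber_bottle: Round amber glass bottle, 72 mm in diameter, 150 mm high, standing loose at the far left; origin in the centre of its underside. Bystander.
- jar: Round white jar, 70 mm in diameter, 85 mm high, standing loose at the far right; origin in the centre of its underside. Bystander.
- pipette: Hand pipette lying loose near the back right, about 230 mm long along its x axis, 24 mm high; origin on the bench below where handle meets shaft. Bystander.
Things that resemble listed ones, but are neither listed nor needed, are in the scene too. Leave any pink or turquoise look-alike of the bottle alone.

How it is judged (in metres and radians):
At the end, for the whole second after the job is handed in: The bottle stands still on the balance's pan, cap up, within 5 degrees of upright and with its axis within 30 mm of the pan's centre; no other loose thing on the bench has been moved more than 50 mm or tipped more than about 28 degrees (angle between bottle's own z axis and vertical below 0.09 rad and horizontal distance between bottle and pan below 0.03 m and z of bottle in the frame of pan between 0.048 and 0.057 m and contact force between bottle and balance above 0.8 N and linear speed of bottle below 0.02 m/s and angular speed of bottle below 0.15 rad/s and not (distance of any of vial_near, vial_far, beaker, amber_bottle, jar, pipette from where it was at the start of the episode above 0.05 m or angle between any of vial_near, vial_far, beaker, amber_bottle, jar, pipette's own z axis and vertical above 0.5 rad)); the robot touches nothing.
It fails at once if the bottle is dropped or falls over (moves faster than 0.5 m/s while not held) (linear speed of bottle above 0.5 m/s and contact force between the fingers and bottle below 0.05 N).
It fails at once if another loose thing is shoved more than 50 mm or tipped over (distance of any of vial_near, vial_far, beaker, amber_bottle, jar, pipette from where it was at the start of the episode above 0.05 m or angle between any of vial_near, vial_far, beaker, amber_bottle, jar, pipette's own z axis and vertical above 0.5 rad).
It also fails if it takes over 40 s, if anything falls off the work surface, if the arm or the gripper's body presses on something with over 40 N, if the wrist force passes 120 N, or if a joint passes its speed limit or range.

## Robot

A 6-joint arm with a two-finger parallel gripper is mounted at the origin on the work surface. World frame = base frame: x ahead of the robot, y to its left, z up, the work surface at z = 0. Lengths are in mm, angles in rad, forces in N, time in s.
With the tool pointing down it reaches from about 275 to 775 mm from the base axis. Payload 14.6 kg.
Tool frame: the origin (TCP) lies at the very end of the fingers, on their centre line; the grasp point (between the pads) lies 19 mm behind it; z points along the fingers, x is the direction in which the jaws open and shut, and the axes are right-handed (so a half turn about z gives the same grasp; the last joint's range is limited). The gripper opens to 85 mm and grips with 20 to 120 N. Pads are 22 mm wide; open, the fingers measure 114 mm over their backs; the gripper's body (76 mm by 85 mm) begins 54 mm behind the grasp point. The pads swing forward as they close: fully open they stand 13 mm farther back than shut.
Start: joints at [-1.342, 0.263, -0.048, 1.259, 0, 1.415], TCP at [196.579, -486.811, 231.278] pointing down, gripper open.
Joint ranges: [-2.65, 2.65], [-0.89, 1.7], [-1.18, 1.37], [-2.13, 2.11], [-1.35, 1.29], [-3.14, 3.14]. Speed limits (rad/s): [1.89, 1.89, 2.57, 2.79, 3.14, 3.14].

## Interface

Orientations are given as a unit quaternion [x, y, z, w].
In Python, from plant import ctrl gives the robot as it stands. The module is installed in compiled form; this text tells all that it offers.
- The arm moves only by the tool play_rows, never from a script. Its arguments are lists of equal length, an entry for each row: "twist": the turn, a rotation vector about the tool's x, y, z in units of 8 degrees (1.0 is 8 degrees), a list of three; "translation": the shift along the tool's x, y, z in units of 50 mm (1.0 is 50 mm), a list of three; "grip": the opening, from -1 (shut) to 1 (fully open). A call has 1 to 10 rows; each row shifts and turns the commanded pose from where the row before left it, along the tool's axes as they then stand; what a row does not reach is not made up. A row lasts 1/10 s, in which the tool goes at most 50 mm and 8.59 degrees, less where a joint would pass 70% of its speed; a pose out of reach is approached as far as the arm can. A call is refused whole if a number of a shift passes 1 or a number of a turn 1, either way. A call with a gripper value outside its range is refused whole. The fingers move at their own pace and stop on an object; the grip force is fixed at half the most. Time passes only in rows, so rows that do not move let the fingers close. It gives the time, the measured TCP pose, the force and the opening at its end, in the units of the state.
- ctrl.read_state(): the state, without advancing time (a new reading comes with each control period).
- ctrl.read_camera(name): name is "side" or "top"; returns a dict with "image" (420x560x3 uint8, red, green, blue), "K" (3x3 intrinsics, pixels), "rvec" (rotation vector, rad) and "tvec" (3), from world to camera coordinates, as OpenCV has them. Camera axes: x right, y down, z forward; pixel columns grow to the right and rows downward; lengths in mm; the calibration is good to about 2 mm. A picture is of the moment at which its call begins. There is no depth.
- ctrl.sign_off(): hands the job in, once; it reports no verdict.
The state is a dict: "t": time; "joints": joint angles; "qvel": joint speeds; "joint_torque": joint torques, N m; "ee_pos": TCP position; "eef_rot": TCP orientation; "force": force on the tool from outside, world axes, zero at the start; "ft_torque": the same for the moment, N m; "gripper_width": opening from 0.0 (shut) to 1.0 (fully open).
Only numpy, scipy, OpenCV 4.12 (cv2) and the standard library are available. Lean on these libraries where they do the work, as an engineer would, in place of code of your own. Each camera call takes 0.05 s, during which the arm holds its last target.

## Working session

There is one attempt and no reset: what is moved stays moved. The work goes in short steps, Python scripts to look and compute and a tool call to move; the robot and the scene stay as the last step left them, time stands still between calls to the robot, and variables do not carry over. Pictures are saved under pics/ and viewed, and the job is handed in when it is done.

Besides the shell and the picture viewer there is one more tool, called after "Call:" in YAML: its name, and indented under it one key for each argument. play_rows: Moves the arm, as the interface text tells. Its arguments: {"type":"object","properties":{"twist":{"type":"array"},"translation":{"type":"array"},"grip":{"type":"array"}},"required":["twist","translation","grip"]}

```bash
mkdir -p pics
python3 - <<'E'
from plant import ctrl
import cv2
print(ctrl.read_state())
for n in("top","side"):
    c=ctrl.read_camera(n); cv2.imwrite(f"pics/{n}0.png",c["image"][:,:,::-1]); print(n,c["K"],c["rvec"],c["tvec"])
E
```

```text
{'t': 0.0, 'joints': array([-1.34231726e+00,  2.63540306e-01, -4.89355149e-02,  1.25941551e+00,
        1.89134236e-05,  1.41552218e+00]), 'qvel': array([ 1.40225908e-03,  4.16715783e-05,  2.14374205e-03, -1.97566505e-04,
       -8.11523159e-04,  1.81212594e-03]), 'joint_torque': array([ 6.06721223e-03, -6.37613368e+01,  3.84571230e+01,  1.35424917e-02,
        2.39527808e-04,  5.03344268e-05]), 'ee_pos': array([ 196.5106321 , -486.53456222,  230.81661648]), 'eef_rot': array([ 8.28976145e-01, -5.59283694e-01, -3.94611740e-04, -3.79642248e-04]), 'force': array([ 0.42472252,  0.24406642, -0.048429  ]), 'ft_torque': array([-0.03844078,  0.01158407,  0.03197175]), 'gripper_width': 0.9984963585958737}
top [[534.5113399    0.         275.38888212]
 [  0.         534.5113399  201.22201762]
 [  0.           0.           1.        ]] [ 2.14522615 -2.13662962  0.16562811] [ -88.17949318  517.03102422 2138.72934996]
side [[496.54123654   0.         283.96727787]
 [  0.         496.54123654 214.83772234]
 [  0.           0.           1.        ]] [ 0.61060206 -2.49673985  1.32894452] [ 399.7193042   217.9637542  1370.79696431]
```

View pics/top0.png

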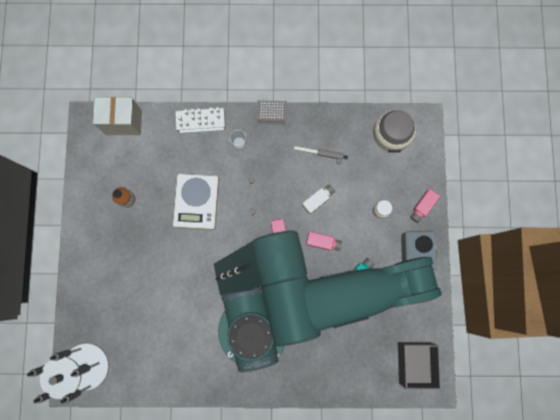

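View pics/side0.png

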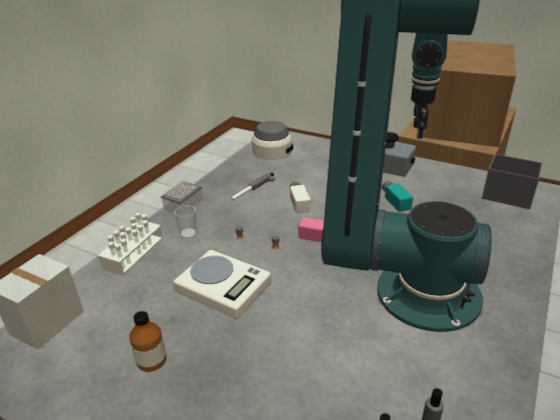

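The top view shows the white bottle at about (318,199) with its cap towards (329,190), and the pan at about (196,192). The vials are at about (252,181) and (253,211). I'll enlarge crops to read these more closely.

Run:
```python
import cv2
a=cv2.imread("pics/top0.png"); b=cv2.imread("pics/side0.png")
cv2.imwrite("pics/ct1.png",cv2.resize(a[175:225,290:350],None,fx=12,fy=12,interpolation=cv2.INTER_CUBIC))
cv2.imwrite("pics/ct2.png",cv2.resize(a[165:235,165:265],None,fx=8,fy=8,interpolation=cv2.INTER_CUBIC))
cv2.imwrite("pics/cs1.png",cv2.resize(b[170:230,270:350],None,fx=10,fy=10,interpolation=cv2.INTER_CUBIC))
```

```text
(no output)
```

View pics/ct1.png

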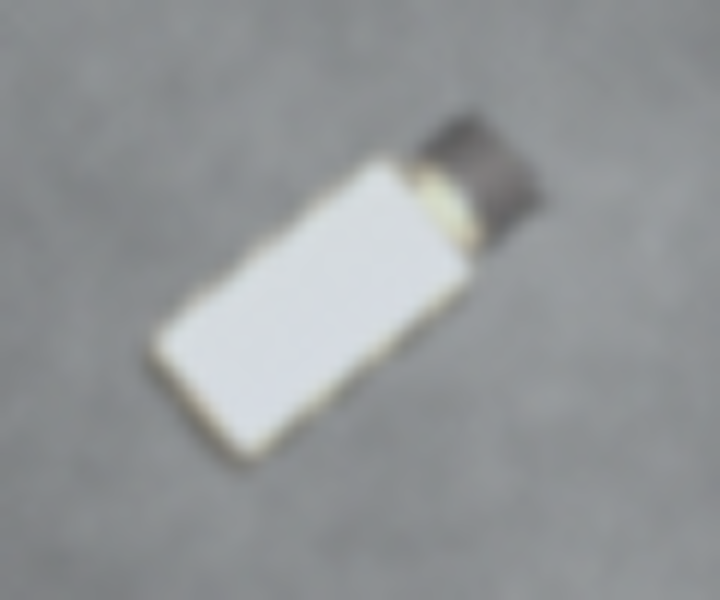

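View pics/ct2.png

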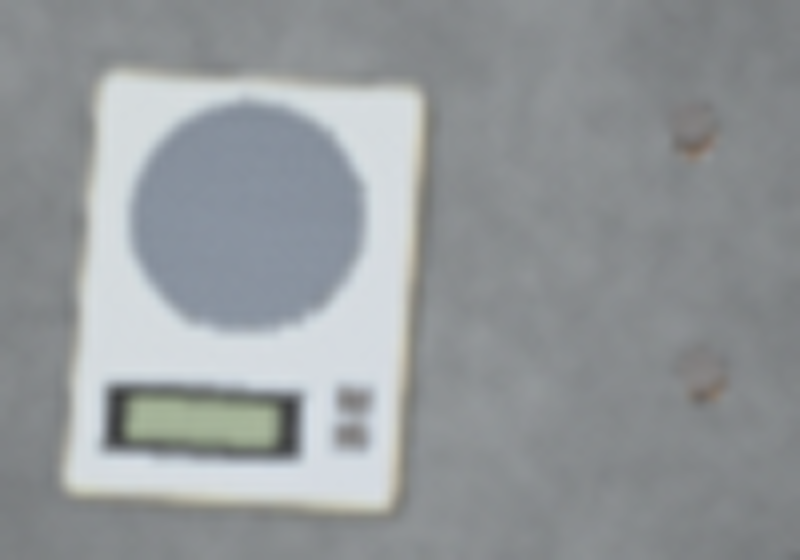

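View pics/cs1.png

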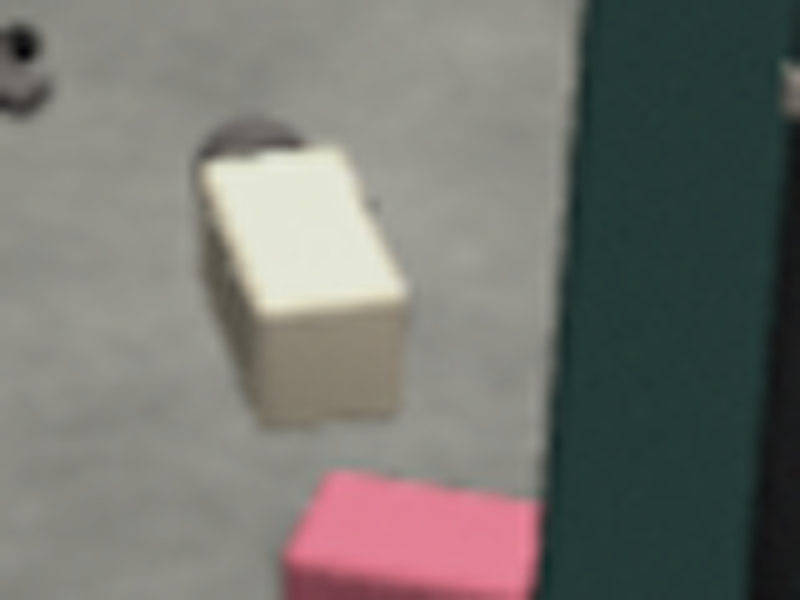

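The bottle's top-face corners in the top crop are about (385,160), (472,268), (255,455) and (160,345). The cap end is at about (508,150). The side crop gives the same face at (205,165), (345,150), (407,292) and (262,312). The pan circle in its crop is centred at about (248,215) with radius 117. Next I compute positions.

```bash
cat > h.py <<'E'
import numpy as np, cv2
from plant import ctrl
from scipy.spatial.transform import Rotation as R
C={'top':dict(K=np.array([[534.5113399,0,275.38888212],[0,534.5113399,201.22201762],[0,0,1]]),r=np.array([2.14522615,-2.13662962,0.16562811]),t=np.array([-88.17949318,517.03102422,2138.72934996])),
'side':dict(K=np.array([[496.54123654,0,283.96727787],[0,496.54123654,214.83772234],[0,0,1]]),r=np.array([0.61060206,-2.49673985,1.32894452]),t=np.array([399.7193042,217.9637542,1370.79696431]))}
def ray(cam,u,v,z):
    c=C[cam];Rm=R.from_rotvec(c['r']).as_matrix()
    d=Rm.T@np.linalg.inv(c['K'])@[u,v,1];o=-Rm.T@c['t']
    return o+d*(z-o[2])/d[2]
def crop(cam,u,v,z,f,x0,y0): return ray(cam,(u+.5)/f-.5+x0,(v+.5)/f-.5+y0,z)
def proj(cam,p):
    c=C[cam]; return cv2.projectPoints(np.array(p,float).reshape(-1,3),c['r'],c['t'],c['K'],None)[0].reshape(-1,2)
def snap(name,fn):
    im=ctrl.read_camera(name)["image"][:,:,::-1]; cv2.imwrite(fn,im); return im
E
python3 - <<'E'
from h import *
np.set_printoptions(precision=1,suppress=True)
T=np.array([crop('top',u,v,54,12,290,175) for u,v in [(385,160),(472,268),(255,455),(160,345)]])
S=np.array([crop('side',u,v,54,10,270,170) for u,v in [(205,165),(345,150),(407,292),(262,312)]])
for P in(T,S):
    print(P[:,:2],'edges',[np.linalg.norm(P[i]-P[(i+1)%4]) for i in range(4)])
    a=(P[0]+P[1]-P[2]-P[3])/2; print('centre',P.mean(0)[:2],'axis deg',np.degrees(np.arctan2(a[1],a[0])))
print('captop',crop('top',508,150,27,12,290,175))
print('cap side', crop('top',540,200,27,12,290,175), crop('top',475,108,27,12,290,175))
p=[crop('top',248,215,60,8,165,165),crop('top',131,215,60,8,165,165),crop('top',365,215,60,8,165,165),crop('top',248,98,60,8,165,165),crop('top',248,331,60,8,165,165)]
print('pan',np.array(p))
q=np.array([crop('top',u,v,48,8,165,165) for u,v in [(103,72),(424,88),(397,510),(65,490)]]);print('case',q,[np.linalg.norm(q[i]-q[(i+1)%4]) for i in range(4)])
print('vials',crop('top',693,125,40,8,165,165),crop('top',705,370,40,8,165,165))
print('beaker top', ray('top',238,138,60),'pink',ray('top',278,226,30),ray('top',322,241,30))
print('pan side',ray('side',212,270,60))
E
```

```text
[[ 570.9 -273.9]
 [ 533.9 -302.9]
 [ 469.9 -229.2]
 [ 507.2 -197.4]] edges [np.float64(47.01403055200816), np.float64(97.65364264466501), np.float64(49.02055151953575), np.float64(99.53583815406063)]
centre [ 520.5 -250.8] axis deg -49.618938194477415
[[ 572.6 -271.4]
 [ 532.5 -302.8]
 [ 471.  -225.7]
 [ 509.5 -192.4]] edges [np.float64(50.93360782760568), np.float64(98.59122666098719), np.float64(50.96305682555098), np.float64(101.02820848091729)]
centre [ 521.4 -248.1] axis deg -51.41115453577097
captop [ 579.4 -318.5   27. ]
cap side [ 562.1 -329.2   27. ] [ 594.1 -307.3   27. ]
pan [[553.1 237.3  60. ]
 [552.8 296.6  60. ]
 [553.3 178.1  60. ]
 [613.4 239.   60. ]
 [493.7 235.7  60. ]]
case [[629.1 315.4  48. ]
 [621.4 150.9  48. ]
 [404.7 160.   48. ]
 [414.1 327.6  48. ]] [np.float64(164.61935169223085), np.float64(216.9572974917119), np.float64(167.8122599221766), np.float64(215.349840624945)]
vials [604.3  13.5  40. ] [477.6   6.   40. ]
beaker top [776.9  68.8  60. ] pink [417.  -97.1  30. ] [ 356.7 -275.4   30. ]
pan side [549.4 242.6  60. ]
```

Both views agree: the bottle's centre is about (521,-250), its axis is at yaw about -50.5° and the predicted cap position fits. The pan centre is about (553,238), and the pan measures the right 119 mm across. Next is a small row planner that prints the move numbers.

```bash
cat >> h.py <<'E'
def Rt(zdir,xdir):
    z=np.array(zdir,float);z/=np.linalg.norm(z);x=np.array(xdir,float);x-=z*(x@z);x/=np.linalg.norm(x)
    return R.from_matrix(np.column_stack([x,np.cross(z,x),z]))
def plan(p0,r0,p1,r1,n,dec=2,show=True):
    p=np.array(p0,float);r=r0;tw=[];tr=[]
    for k in range(n):
        f=1/(n-k)
        dv=(r.inv()*r1).as_rotvec()*f; dp=r.inv().apply((np.array(p1)-p)*f)
        a=np.round(np.degrees(dv)/8,dec)+0.;b=np.round(dp/50,dec)+0.
        p=p+r.apply(b*50); r=r*R.from_rotvec(np.radians(a*8))
        tw.append(a.tolist());tr.append(b.tolist())
    if show:
        print('twist',tw);print('trans',tr);print('end',p.round(1),r.as_quat().round(4), 'max',np.abs(tw).max(),np.abs(tr).max())
    return p,r,tw,tr
def cur():
    s=ctrl.read_state(); 
    import json; open('log.jsonl','a').write(json.dumps([s['joints'].tolist(),s['ee_pos'].tolist(),s['eef_rot'].tolist()])+'\n')
    return s,np.array(s['ee_pos']),R.from_quat(s['eef_rot'])
def yaw(a): a=np.radians(a); return [np.cos(a),np.sin(a),0]
E
python3 - <<'E'
from h import *
s,p,r=cur()
r1=Rt([0,0,-1],yaw(39.5))
p2,r2,_,_=plan(p,r,[365,-365,210],Rt([0,0,-1],yaw(-14)),8)
plan(p2,r2,[521,-250,180],r1,8)
E
```

```text
twist [[0.0, 0.0, -0.84], [0.0, 0.0, -0.84], [0.0, 0.0, -0.85], [0.0, 0.0, -0.84], [0.0, 0.0, -0.85], [0.0, 0.0, -0.84], [0.0, 0.0, -0.85], [-0.01, 0.0, -0.84]]
trans [[-0.12, -0.5, 0.05], [-0.06, -0.52, 0.05], [0.0, -0.52, 0.05], [0.06, -0.52, 0.05], [0.11, -0.51, 0.05], [0.18, -0.49, 0.06], [0.23, -0.46, 0.05], [0.28, -0.43, 0.06]]
end [ 364.9 -365.1  209.9] [ 9.925e-01 -1.219e-01 -3.000e-04  2.000e-04] max 0.85 0.52
twist [[0.0, 0.0, -0.84], [0.0, 0.0, -0.84], [0.0, 0.0, -0.83], [0.0, 0.0, -0.84], [0.0, 0.0, -0.83], [0.0, 0.0, -0.84], [0.0, 0.0, -0.83], [0.0, 0.01, -0.84]]
trans [[0.31, -0.37, 0.07], [0.35, -0.34, 0.08], [0.39, -0.29, 0.07], [0.42, -0.25, 0.08], [0.44, -0.19, 0.07], [0.46, -0.14, 0.08], [0.48, -0.09, 0.07], [0.48, -0.03, 0.08]]
end [ 520.8 -250.1  179.8] [ 9.411e-01  3.380e-01  3.000e-04 -1.000e-04] max 0.84 0.48
```

Call:
play_rows:
  twist:
    - [0,0,-0.84]
    - [0,0,-0.84]
    - [0,0,-0.85]
    - [0,0,-0.84]
    - [0,0,-0.85]
    - [0,0,-0.84]
    - [0,0,-0.85]
    - [0,0,-0.84]
  translation:
    - [-0.12,-0.5,0.05]
    - [-0.06,-0.52,0.05]
    - [0,-0.52,0.05]
    - [0.06,-0.52,0.05]
    - [0.11,-0.51,0.05]
    - [0.18,-0.49,0.06]
    - [0.23,-0.46,0.05]
    - [0.28,-0.43,0.06]
  grip: [1,1,1,1,1,1,1,1]

```text
t: 0.9
ee_pos: [365.7, -364.6, 210.0]
eef_rot: [0.993, -0.12, -0.0, -0.0]
force: [0.3, -0.7, 0.8]
gripper_width: 1.002
```

Run:
```python
from h import *
s,p,r=cur();print(s['joints'],p,s['eef_rot'])
```

```text
[-9.41742815e-01  2.56196175e-01 -1.16334348e-01  1.19871120e+00
 -9.25360306e-06  8.68666578e-01] [ 365.70510989 -364.57107557  209.98182055] [ 9.92831753e-01 -1.19520125e-01 -1.55004114e-04 -1.59970149e-04]
```

Call:
play_rows:
  twist:
    - [0,0,-0.84]
    - [0,0,-0.84]
    - [0,0,-0.83]
    - [0,0,-0.84]
    - [0,0,-0.83]
    - [0,0,-0.84]
    - [0,0,-0.83]
    - [0,0,-0.84]
  translation:
    - [0.31,-0.37,0.07]
    - [0.35,-0.34,0.08]
    - [0.39,-0.29,0.07]
    - [0.42,-0.25,0.08]
    - [0.44,-0.19,0.07]
    - [0.46,-0.14,0.08]
    - [0.48,-0.09,0.07]
    - [0.48,-0.03,0.08]
  grip: [1,1,1,1,1,1,1,1]

```text
t: 1.7
ee_pos: [521.5, -249.6, 179.9]
eef_rot: [0.94, 0.34, -0.0, -0.0]
force: [0.1, -0.6, 0.3]
gripper_width: 0.999
```

Run:
```python
from h import *
s,p,r=cur();print(s['t'],s['joints'],p,s['eef_rot'],s['qvel'])
for n in('top','side'): snap(n,f'pics/{n}1.png')
s,p,r=cur();print(s['t'],s['joints'],p,s['eef_rot'],s['qvel'])
```

```text
1.7 [-5.87227971e-01  3.73427743e-01 -2.40265766e-02  1.17386546e+00
 -3.59788136e-06  2.89157573e-01] [ 521.51718925 -249.55621641  179.87169429] [ 9.40327276e-01  3.40271282e-01 -1.56984463e-04 -2.09428176e-04] [ 3.97216400e-01  2.02274525e-01  2.08223224e-01  2.39091907e-03
 -4.56517083e-04 -7.68178801e-01]
1.8 [-5.85583522e-01  3.74515050e-01 -2.39164261e-02  1.17361259e+00
  4.53225848e-04  2.89924624e-01] [ 522.15461453 -248.69281129  179.28879304] [ 9.40177782e-01  3.40683573e-01 -1.89261428e-04 -6.36198432e-04] [-0.04239525 -0.02200128 -0.01713726  0.00705925 -0.0139803   0.08079848]
```

View pics/side1.png

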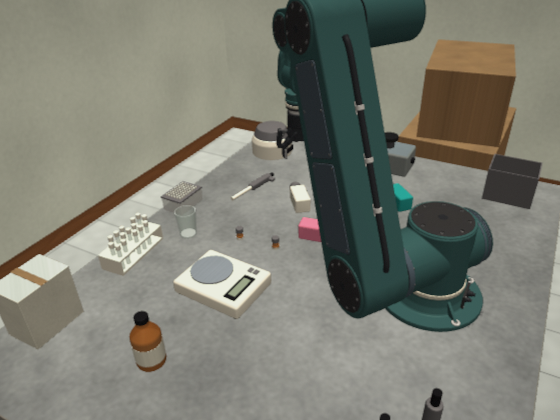

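View pics/top1.png

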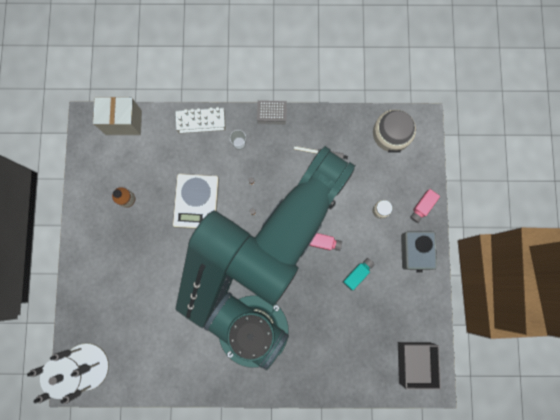

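Both views show the gripper above the bottle with nothing disturbed. The arm has a long wrist, so I'll tilt the tool in the free air here. That gives me data to fit the arm's kinematics and see which upright poses it can reach.

Call:
play_rows:
  twist:
    - [1,0,0]
    - [1,0,0]
    - [1,0,0]
    - [0,0,0]
  translation:
    - [0,0,-0.4]
    - [0,0,-0.4]
    - [0,0,-0.4]
    - [0,0,0]
  grip: [1,1,1,1]

```text
t: 2.2
ee_pos: [526.2, -257.6, 226.7]
eef_rot: [0.927, 0.332, -0.059, -0.162]
force: [0.2, -0.3, -2.0]
gripper_width: 1.002
```

Run:
```python
from h import *
s,p,r=cur();print(s['joints'],p,s['eef_rot'])
```

```text
[-0.63461411  0.63262626  0.49081395  1.76724546  0.08178574  0.23498774] [ 526.16200831 -257.56866035  226.6606005 ] [ 0.92735674  0.3318123  -0.05936952 -0.16243563]
```

Call:
play_rows:
  twist:
    - [-1,0,0]
    - [-1,0,0]
    - [-1,0,0]
    - [-1,0,0]
    - [-1,0,0]
    - [-1,0,0]
    - [0,0,0]
  translation:
    - [0,0,-0.4]
    - [0,0,-0.4]
    - [0,0,-0.4]
    - [0,0,-0.4]
    - [0,0,0]
    - [0,0,0]
    - [0,0,0]
  grip: [1,1,1,1,1,1,1]

```text
t: 2.9
ee_pos: [527.6, -259.9, 303.3]
eef_rot: [0.913, 0.329, 0.081, 0.227]
force: [0.4, 1.2, -0.3]
gripper_width: 1.002
```

Run:
```python
from h import *
from scipy.optimize import least_squares
import json
s,p,r=cur();print(s['joints'],p,s['eef_rot'])
D=[json.loads(l) for l in open('log.jsonl')]
def fk(P,q):
    a0,h,d,L1,L2,La,Lb,al,be,e=P
    s=q[1]-q[2]; rho=np.array([a0+L1*np.sin(q[1]+al)+L2*np.cos(s+be), d, h+L1*np.cos(q[1]+al)-L2*np.sin(s+be)])
    ry=R.from_euler('y',s+q[3])            # pitch down; local x = tool dir
    p=rho+ry.apply([La,0,0])
    r5=ry*R.from_euler('z',e*q[4])
    p=p+r5.apply([Lb,0,0])
    r0=R.from_euler('z',q[0])
    # tool frame at q6=0: z=local x, x=local y ; 
    T=r0*r5*R.from_matrix(np.array([[0,0,1],[1,0,0],[0,1,0]]))*R.from_euler('z',q[5])
    return r0.apply(p),T
for e in(1,-1):
    f=lambda P:np.concatenate([np.concatenate([fk(list(P)+[e],q)[0]-p,300*(fk(list(P)+[e],q)[1].inv()*R.from_quat(o)).as_rotvec()]) for q,p,o in D])
    o=least_squares(lambda P:np.concatenate([f(P),.02*(P[7:]),.01*(P[:7]-[0,230,81,600,390,150,300])]),[0,230,81,600,390,150,300,0,0],x_scale=[10,10,10,10,10,10,10,.1,.1])
    print(e,o.x.round(3),np.abs(f(o.x)).max(),f(o.x).reshape(-1,6).round(1))
```

```text
[-0.51393989  0.05638156 -0.24033532  0.81556292 -0.16952055  0.32561387] [ 527.59666778 -259.91702563  303.28308188] [0.91308007 0.32895746 0.08083316 0.22701933]
1 [-6.90000e-02  1.59625e+02  8.12000e+01  5.81425e+02  3.73242e+02
  1.38985e+02  2.85510e+02  0.00000e+00 -1.36000e-01] 0.022745305033708973 [[ 0. -0.  0. -0. -0.  0.]
 [-0.  0. -0. -0.  0.  0.]
 [-0.  0. -0.  0. -0.  0.]
 [-0.  0. -0. -0.  0. -0.]
 [ 0. -0.  0. -0.  0.  0.]
 [ 0. -0.  0. -0.  0. -0.]]
-1 [-3.97580e+01  1.53561e+02  8.11410e+01  5.86785e+02  3.97733e+02
  7.00307e+02 -2.81391e+02  2.30000e-02 -1.51000e-01] 96.36780921336856 [[ -0.1   0.1   2.8   0.    0.   -0. ]
 [ -0.1   0.1   1.4  -0.   -0.    0. ]
 [ -0.1  -0.   -1.   -0.   -0.   -0. ]
 [ -0.1  -0.   -1.    0.1   0.3  -0. ]
 [ -0.2  -0.3  -0.4  11.4  47.7  -0. ]
 [  0.6   0.4  -1.8 -32.5 -96.4  -0. ]]
```

The fit is exact to 0.02 mm. Next I search over grasp tilt, grasp offset and final heading for poses reachable at both ends.

```bash
cat >> h.py <<'E'
PK=[-.069,159.625,81.2,581.425,373.242,138.985,285.51,0,-.136]
def fk(q,P=PK,full=False):
    a0,h,d,L1,L2,La,Lb,al,be=P
    s=q[1]-q[2]; el=np.array([a0+L1*np.sin(q[1]+al),d,h+L1*np.cos(q[1]+al)]); rho=el+[L2*np.cos(s+be),0,-L2*np.sin(s+be)]
    ry=R.from_euler('y',s+q[3]); p5=rho+ry.apply([La,0,0]); r5=ry*R.from_euler('z',q[4]); p=p5+r5.apply([Lb,0,0]); r0=R.from_euler('z',q[0])
    T=r0*r5*R.from_matrix(np.array([[0,0,1],[1,0,0],[0,1,0]]))*R.from_euler('z',q[5])
    if full: return [r0.apply(v).round(0) for v in(el,rho,p5,p)]
    return r0.apply(p),T
LO=np.array([-2.65,-.89,-1.18,-2.13,-1.35,-3.14]);HI=np.array([2.65,1.7,1.37,2.11,1.29,3.14])
from scipy.optimize import least_squares
def ik(p,r,seeds):
    best=None
    for q0 in seeds:
        f=lambda q:np.concatenate([fk(q)[0]-p,300*(fk(q)[1].inv()*r).as_rotvec()])
        o=least_squares(f,np.clip(q0,LO+.02,HI-.02),bounds=(LO,HI),x_scale=.1)
        e=np.linalg.norm(o.fun); m=np.min(np.r_[o.x-LO,HI-o.x])
        if e<.5 and (best is None or m>best[1]): best=(o.x,m)
    return best
B=np.array([521,-249.5,27.]);BY=-50.5;PAN=np.array([552.5,238.,60.])
Z=np.array([0,0,1.])
def grasp(tau,g,by=BY,back=0):
    A=np.array(yaw(by));t=np.radians(tau);z=-np.sin(t)*A-np.cos(t)*Z
    return B+g*A+(19-back)*z, Rt(z,yaw(by+90))
def place(tau,g,psi,up=0,back=0):
    A=np.array(yaw(psi));t=np.radians(tau);z=np.cos(t)*A-np.sin(t)*Z
    return PAN+(52.5+g+up)*Z+(19-back)*z, Rt(z,yaw(psi+90))
S=[[-.5,.4,0,1.2,0,.3],[0,.4,-.5,-.5,0,0],[.3,.8,-.3,-.8,.6,0],[.3,.8,.3,-.5,-.6,0],[-.2,.3,-.8,-.8,1,0],[.8,.3,-.8,-.8,-1,0],[.3,.5,-.8,-.2,0.3,3]]
E
python3 - <<'E'
from h import *
for tau in(0,15,20,30,40,45):
    a=ik(*grasp(tau,15),S); print('G',tau,a and (a[0].round(2),round(a[1],2)))
    for psi in range(-60,131,15):
        b=ik(*place(tau,15,psi),S)
        if b: print('  P',psi,b[0].round(2),round(b[1],2))
E
```

```text
G 0 (array([-0.6 ,  0.53, -0.27,  0.77, -0.  ,  0.29]), np.float64(0.91))
  P -30 [ 0.69  1.   -1.1  -2.11 -1.21  0.  ] 0.02
G 15 (array([-0.62,  0.68, -0.  ,  1.14,  0.07,  0.25]), np.float64(0.97))
  P -60 [ 0.7   0.8  -0.06  1.28 -1.26  2.17] 0.09
  P -45 [ 0.7   0.58 -0.58  0.12 -1.3   1.26] 0.05
  P -30 [ 0.67  0.58 -0.98 -0.92 -1.12  0.58] 0.2
  P 60 [-0.16  0.56 -1.16 -1.07  1.12 -0.59] 0.02
  P 90 [-0.18  0.72 -0.28  1.16  1.25 -2.19] 0.04
  P 105 [-0.15  0.89  0.02  1.68  1.09 -2.61] 0.2
  P 120 [-0.1   1.02  0.28  1.97  0.9  -2.79] 0.14
G 20 (array([-0.63,  0.74,  0.09,  1.27,  0.08,  0.23]), np.float64(0.84))
  P -60 [ 0.69  0.74 -0.11  1.14 -1.19  2.02] 0.16
  P -45 [ 0.69  0.55 -0.54  0.23 -1.21  1.3 ] 0.14
  P -30 [ 0.66  0.5  -0.91 -0.64 -1.06  0.7 ] 0.27
  P -15 [ 0.58  0.54 -1.15 -1.19 -0.78  0.37] 0.03
  P 60 [-0.14  0.45 -1.07 -0.75  1.06 -0.71] 0.11
  P 75 [-0.18  0.47 -0.72  0.15  1.21 -1.32] 0.08
  P 90 [-0.17  0.65 -0.31  1.04  1.18 -2.04] 0.11
  P 105 [-0.14  0.83 -0.01  1.56  1.05 -2.46] 0.24
  P 120 [-0.09  0.96  0.26  1.87  0.88 -2.69] 0.24
G 30 (array([-0.
[... 1370 characters left out ...]
0.58,  1.86,  0.15,  0.15]), np.float64(0.25))
  P -60 [ 0.59  0.54 -0.17  0.92 -0.78  1.66] 0.57
  P -45 [ 0.58  0.42 -0.4   0.54 -0.76  1.28] 0.59
  P -30 [ 0.55  0.33 -0.61  0.18 -0.67  0.91] 0.57
  P -15 [ 0.48  0.26 -0.78 -0.1  -0.5   0.58] 0.4
  P 0 [ 0.39  0.22 -0.9  -0.29 -0.27  0.28] 0.28
  P 15 [ 0.28  0.19 -0.95 -0.36 -0.01  0.01] 0.23
  P 30 [ 0.16  0.19 -0.94 -0.31  0.26 -0.27] 0.24
  P 45 [ 0.06  0.21 -0.86 -0.14  0.49 -0.56] 0.32
  P 60 [-0.01  0.26 -0.73  0.13  0.67 -0.9 ] 0.45
  P 75 [-0.05  0.35 -0.54  0.48  0.76 -1.28] 0.53
  P 90 [-0.06  0.46 -0.32  0.84  0.78 -1.65] 0.51
  P 105 [-0.04  0.58 -0.1   1.17  0.74 -1.99] 0.55
  P 120 [-0.01  0.7   0.11  1.45  0.65 -2.27] 0.64
```

The best choice is a back-tilt of 25°, gripping 10 mm towards the cap, with the bottle set on the pan at heading -30°. Now I check clearances and joint speeds along the way.

```bash
sed -i 's/BY=-50.5/BY=-50.2/' h.py
cat >> h.py <<'E'
VL=.7*np.array([1.89,1.89,2.57,2.79,3.14,3.14])
def check(p0,r0,tw,tr,q0):
    q=np.array(q0);p=np.array(p0,float);r=r0;w=0;mm=9
    for a,b in zip(tw,tr):
        p=p+r.apply(np.array(b)*50);r=r*R.from_rotvec(np.radians(np.array(a)*8))
        s=ik(p,r,[q])
        if s is None: print('IK FAIL',p.round());return q
        w=max(w,np.max(np.abs(s[0]-q)/.1/VL));mm=min(mm,s[1]);q=s[0]
    print('speed frac of cap',round(w,2),'margin',round(mm,2),'q',q.round(2));return q
E
python3 - <<'E'
from h import *
s,p,r=cur();q=s['joints']
p1,r1=grasp(25,10,back=90)
p2,r2,tw,tr=plan(p,r,p1,r1,10);q=check(p,r,tw,tr,q)
for psi in(-45,-30,-20,75):
  for back in(0,60,120):
    b=ik(*place(25,10,psi,back=back),S);print(psi,back,b and(b[0].round(2),b[1].round(2), fk(b[0],full=True)))
E
```

```text
twist [[0.66, 0.0, 0.0], [0.66, 0.0, 0.0], [0.66, 0.0, 0.0], [0.66, 0.0, 0.0], [0.66, 0.0, 0.0], [0.66, 0.0, -0.01], [0.66, 0.0, 0.0], [0.66, 0.0, -0.01], [0.67, 0.0, 0.0], [0.66, 0.01, -0.01]]
trans [[0.0, -0.15, 0.4], [0.0, -0.11, 0.41], [0.01, -0.07, 0.42], [0.0, -0.03, 0.43], [0.01, 0.0, 0.43], [0.0, 0.04, 0.43], [0.01, 0.08, 0.42], [0.0, 0.12, 0.41], [0.01, 0.16, 0.39], [0.0, 0.2, 0.38]]
end [ 546.6 -280.3   91.3] [ 0.918   0.3324 -0.0735 -0.2035] max 0.67 0.43
speed frac of cap 0.67 margin 0.49 q [-0.65  0.8   0.43  1.62  0.09  0.2 ]
-45 0 (array([ 0.67,  0.52, -0.52,  0.3 , -1.12,  1.31]), np.float64(0.23), [array([176., 244., 663.]), array([357., 389., 370.]), array([382., 409., 235.]), array([565., 226., 114.])])
-45 60 (array([ 0.77,  0.52, -0.4 ,  0.62, -1.13,  1.54]), np.float64(0.22), [array([151., 260., 663.]), array([340., 444., 399.]), array([343., 447., 260.]), array([526., 264., 140.])])
-45 120 (array([ 0.87,  0.54, -0.27,  0.93, -1.13,  1.76]), np.float64(0.22), [array([133., 282., 657.]), array([320., 504., 423.]), array([305., 486., 286.]), array([488., 303., 16
[... 991 characters left out ...]
 0.78]), np.float64(0.22), [array([ 42., 164., 722.]), array([162., 292., 392.]), array([223., 358., 286.]), array([466., 269., 165.])])
75 0 (array([-0.16,  0.45, -0.69,  0.22,  1.12, -1.33]), np.float64(0.17), [array([260.,  41., 684.]), array([460.,   9., 371.]), array([490.,   5., 235.]), array([557., 255., 114.])])
75 60 (array([-0.27,  0.42, -0.6 ,  0.56,  1.13, -1.59]), np.float64(0.16), [array([252.,  14., 690.]), array([478., -49., 399.]), array([476., -48., 260.]), array([543., 202., 140.])])
75 120 (array([-0.39,  0.43, -0.51,  0.89,  1.12, -1.86]), np.float64(0.17), [array([255., -16., 688.]), array([ 495., -114.,  420.]), array([ 462., -100.,  286.]), array([529., 150., 165.])])
```

Call:
play_rows:
  twist:
    - [0.66,0,0]
    - [0.66,0,0]
    - [0.66,0,0]
    - [0.66,0,0]
    - [0.66,0,0]
    - [0.66,0,0]
    - [0.66,0,0]
    - [0.66,0,0]
    - [0.67,0,0]
    - [0.66,0,-0.02]
  translation:
    - [0,-0.15,0.4]
    - [0,-0.11,0.41]
    - [0.01,-0.07,0.42]
    - [0,-0.03,0.43]
    - [0.01,0,0.43]
    - [0,0.04,0.43]
    - [0.01,0.08,0.42]
    - [0,0.12,0.41]
    - [0.01,0.16,0.39]
    - [0,0.2,0.38]
  grip: [1,1,1,1,1,1,1,1,1,1]

```text
t: 3.9
ee_pos: [551.4, -284.3, 94.1]
eef_rot: [0.918, 0.331, -0.074, -0.206]
force: [-0.3, -1.0, 0.5]
gripper_width: 0.995
```

Run:
```python
from h import *
im=snap('side','pics/side2.png');it=snap('top','pics/top2.png')
cv2.imwrite('pics/cs2.png',cv2.resize(im[130:230,250:350],None,fx=6,fy=6,interpolation=cv2.INTER_CUBIC))
s,p,r=cur();q=s['joints'];print(p,s['qvel'].round(3),s['force'])
p1,r1=grasp(25,10)
p2,r2,tw,tr=plan(p,r,p1,r1,6);q=check(p,r,tw,tr,q)
print('amber',ray('top',123,197,75),'jar',ray('top',384,209,85))
```

```text
[ 550.35716336 -284.38705177   88.50391992] [ 0.017 -0.138 -0.062 -0.085 -0.02   0.02 ] [ 0.23533746 -0.14583306 -1.05836128]
twist [[-0.01, 0.0, -0.01], [-0.02, 0.0, 0.0], [-0.01, 0.0, -0.01], [-0.02, 0.0, 0.0], [-0.01, 0.0, -0.01], [-0.02, 0.0, 0.0]]
trans [[0.0, -0.02, 0.3], [0.0, -0.02, 0.3], [0.0, -0.02, 0.3], [0.0, -0.02, 0.3], [0.0, -0.02, 0.3], [0.0, -0.01, 0.3]]
end [ 522.4 -250.9    9.6] [ 0.9181  0.3322 -0.0737 -0.2034] max 0.02 0.3
speed frac of cap 0.3 margin 0.51 q [-0.64  0.79  0.17  1.38  0.1   0.22]
amber [526.6244817  525.74769298  75.        ] jar [ 480.77236539 -518.75415988   85.        ]
```

View pics/cs2.png

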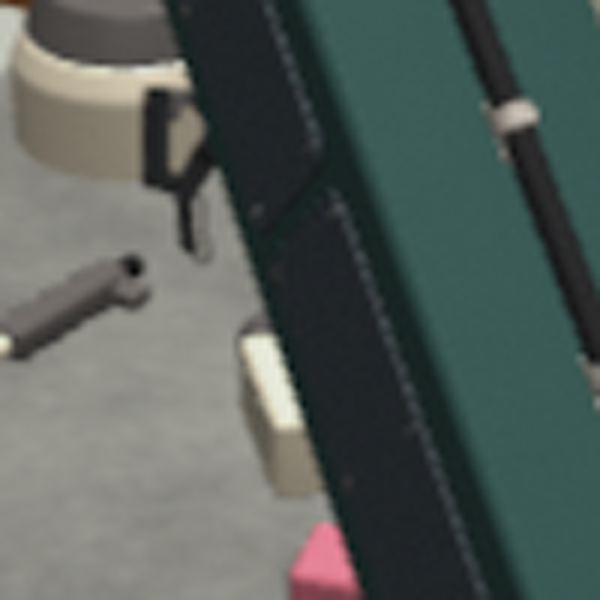

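View pics/top2.png

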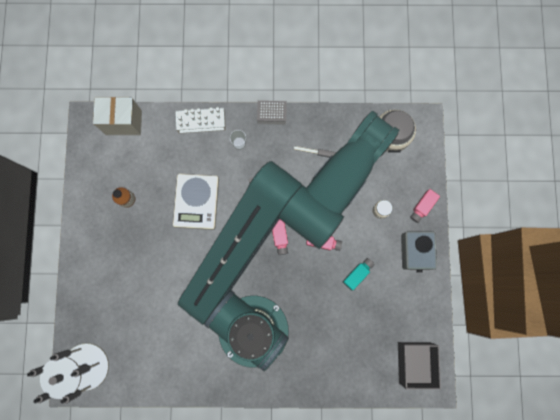

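Only the finger tips and the near end of the bottle show past the arm in the side view, and the bottle has not moved. I'll go straight down along the tool and then close.

Call:
play_rows:
  twist:
    - [-0.01,0,-0.01]
    - [-0.02,0,0]
    - [-0.01,0,-0.01]
    - [-0.02,0,0]
    - [-0.01,0,-0.01]
    - [-0.02,0,0]
    - [0,0,0]
  translation:
    - [0,-0.02,0.3]
    - [0,-0.02,0.3]
    - [0,-0.02,0.3]
    - [0,-0.02,0.3]
    - [0,-0.02,0.3]
    - [0,-0.01,0.3]
    - [0,0,0]
  grip: [1,1,1,1,1,1,1]

```text
t: 4.7
ee_pos: [523.4, -250.2, 15.7]
eef_rot: [0.919, 0.334, -0.071, -0.198]
force: [-1.4, 0.4, -0.2]
gripper_width: 1.003
```

Run:
```python
from h import *
s,p,r=cur();print(p,grasp(25,10)[0],s['force'],s['ft_torque'])
```

```text
[ 523.38083525 -250.17134325   15.6965713 ] [ 522.26117807 -251.01371294    9.78015205] [-1.40252791  0.42868076 -0.20832895] [-0.27546494 -0.21133723  0.0243958 ]
```

Call:
play_rows:
  twist:
    - [0.03,0,0]
    - [0,0,0]
    - [0,0,0]
  translation:
    - [0,0.05,0.1]
    - [0,0,0]
    - [0,0,0]
  grip: [1,1,1]

```text
t: 5.0
ee_pos: [524.4, -251.3, 9.8]
eef_rot: [0.918, 0.334, -0.072, -0.2]
force: [0.1, -0.6, -0.4]
gripper_width: 1.001
```

Run:
```python
from h import *
s,p,r=cur();print(p,grasp(25,10)[0],s['force'],s['ft_torque'],(r.inv()*grasp(25,10)[1]).as_rotvec()*57.3)
im=snap('side','pics/side3.png')
cv2.imwrite('pics/cs3.png',cv2.resize(im[150:230,250:350],None,fx=7,fy=7,interpolation=cv2.INTER_CUBIC))
```

```text
[ 524.36980348 -251.29511807    9.81719782] [ 522.26117807 -251.01371294    9.78015205] [ 0.11539662 -0.62754348 -0.4072121 ] [-0.21069425 -0.20549716  0.00207465] [ 0.48179203 -0.03551705  0.16284409]
```

View pics/cs3.png

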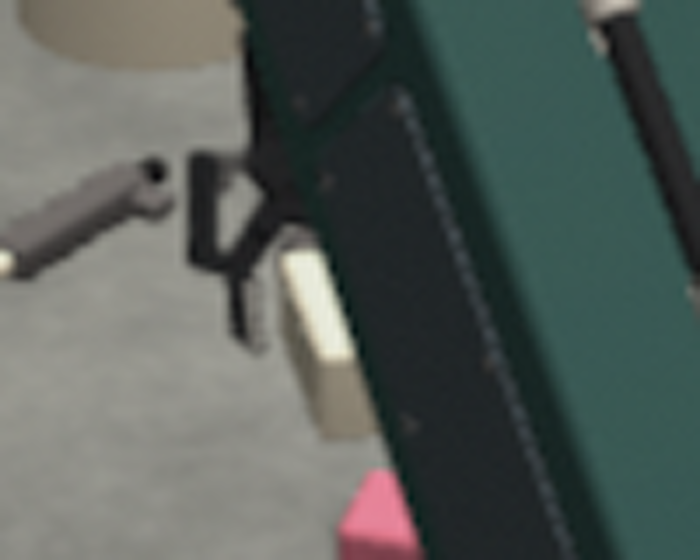

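The left finger stands beside the bottle at crop (250,300) with a gap, and the gripper body is clear of the cap. Closing now.

Call:
play_rows:
  twist:
    - [0,0,0]
    - [0,0,0]
    - [0,0,0]
    - [0,0,0]
    - [0,0,0]
    - [0,0,0]
    - [0,0,0]
    - [0,0,0]
  translation:
    - [0,0,0]
    - [0,0,0]
    - [0,0,0]
    - [0,0,0]
    - [0,0,0]
    - [0,0,0]
    - [0,0,0]
    - [0,0,0]
  grip: [0.6,0.2,-0.2,-0.6,-1,-1,-1,-1]

```text
t: 5.85
ee_pos: [524.0, -251.1, 9.6]
eef_rot: [0.918, 0.334, -0.072, -0.2]
force: [-1.1, -2.3, 5.8]
gripper_width: 0.626
```

Run:
```python
from h import *
s,p,r=cur();print(p,s['force'],s['ft_torque'],s['gripper_width'])
im=snap('side','pics/side4.png')
cv2.imwrite('pics/cs4.png',cv2.resize(im[150:230,250:350],None,fx=7,fy=7,interpolation=cv2.INTER_CUBIC))
```

```text
[ 524.01937037 -251.10129621    9.63503258] [-1.1228688  -2.31406547  5.82162309] [-0.40524712  0.05364454  0.1178845 ] 0.6256652068534045
```

View pics/cs4.png

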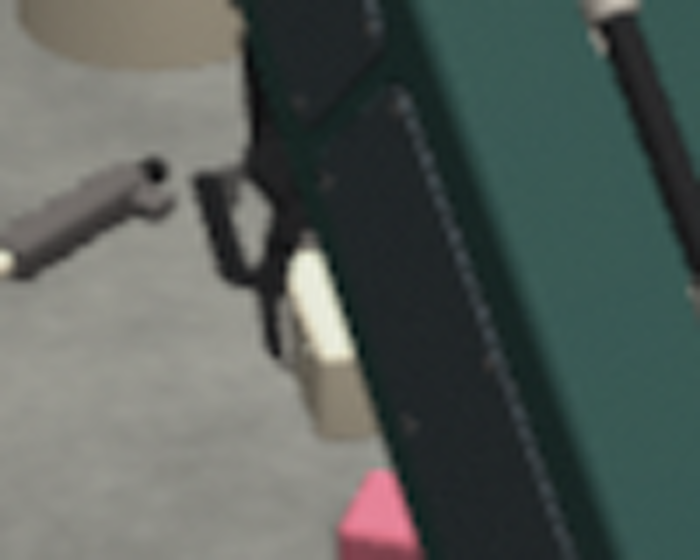

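The jaws stopped at 0.626 × 85 = 53 mm, so the bottle is gripped. From here I work from the bottle's pose in the tool, and plan lift, swing and rotation as one checked path.

```bash
cat >> h.py <<'E'
def bottle_rel(p,r,Bc=B):
    x=r.as_matrix()[:,0].copy(); x[2]=0; A=np.cross(Z,x)*-1  # x at yaw+90 of A -> A = x rotated -90
    rb=Rt(A,x)
    rel=r.inv().apply(Bc-p); rel[0]=0
    return rel,r.inv()*rb
def tcp_for(c,psi,rel,rr,tilt=90):
    A=np.array(yaw(psi));t=np.radians(tilt); rb=Rt(np.cos(t)*A+np.sin(t)*Z,yaw(psi+90)); r=rb*rr.inv()
    return np.array(c)-r.apply(rel),r
E
python3 - <<'E'
from h import *
s,p,r=cur();q=s['joints']
rel,rr=bottle_rel(p,r);print('rel',rel,rr.as_rotvec());np.save('rel.npy',np.r_[rel,rr.as_quat()])
psi0=np.degrees(np.arctan2(*r.as_matrix()[[1,0],0]))-90;print(psi0)
W=[([521,-249.5,107],psi0,0,5),([515,-150,210],-46,38,9),([505,0,235],-42,75,9),([530,130,225],-38,90,8),([552.5,238,180],-35,90,8)]
for c,psi,tl,n in W:
    pt,rt=tcp_for(c,psi,rel,rr,tl)
    p,r,tw,tr=plan(p,r,pt,rt,n);q=check(*(P0 if 0 else (p0,r0)) if False else (plan_start:= (s['ee_pos'],R.from_quat(s['eef_rot'])) if c[2]==107 else last),tw,tr,q);last=(p,r)
    print(fk(q,full=True))
E
```

```text
rel [  0.        -10.1103753 -14.4782234] [-1.99910523e+00 -1.38282048e-03 -8.88772421e-04]
-50.04469867965424
twist [[0.0, 0.0, 0.0], [0.0, 0.0, 0.0], [0.0, 0.0, 0.0], [0.0, 0.0, 0.0], [0.0, 0.0, 0.0]]
trans [[0.0, -0.13, -0.29], [-0.01, -0.13, -0.29], [0.0, -0.13, -0.29], [-0.01, -0.14, -0.29], [0.0, -0.13, -0.3]]
end [ 523.4 -252.1   89.7] [ 0.9183  0.334  -0.072  -0.2   ] max 0.0 0.3
speed frac of cap 0.18 margin 0.58 q [-0.64  0.73  0.28  1.53  0.1   0.21]
[array([ 360., -166.,  593.]), array([ 645., -377.,  477.]), array([ 599., -343.,  349.]), array([ 523., -252.,   90.])]
twist [[-0.53, -0.01, -0.06], [-0.53, -0.01, -0.06], [-0.53, 0.0, -0.06], [-0.53, -0.01, -0.06], [-0.53, -0.01, -0.06], [-0.52, 0.0, -0.05], [-0.53, -0.01, -0.06], [-0.52, 0.0, -0.05], [-0.53, -0.01, -0.06]]
trans [[0.13, -0.24, -0.15], [0.14, -0.23, -0.17], [0.14, -0.21, -0.19], [0.14, -0.2, -0.2], [0.14, -0.18, -0.22], [0.14, -0.17, -0.23], [0.14, -0.15, -0.25], [0.14, -0.12, -0.25], [0.15, -0.11, -0.27]]
end [ 524.3 -159.3  198.5] [0.9205 0.3726 0.0442 0.1087] max 0.53 0.27
speed frac of cap 0.54 margin 0
[... 1333 characters left out ...]
44., 117., 733.]), array([259., 235., 452.]), array([339., 279., 347.]), array([544., 119., 228.])]
twist [[0.0, 0.04, -0.02], [0.0, 0.04, -0.02], [0.0, 0.04, -0.02], [0.0, 0.04, -0.02], [0.0, 0.05, -0.02], [0.0, 0.04, -0.02], [0.0, 0.05, -0.02], [0.0, 0.04, -0.02]]
trans [[0.25, -0.15, -0.06], [0.25, -0.15, -0.06], [0.25, -0.15, -0.06], [0.25, -0.15, -0.06], [0.25, -0.15, -0.06], [0.26, -0.15, -0.06], [0.25, -0.15, -0.05], [0.26, -0.16, -0.06]]
end [566.7 228.2 183.2] [0.746  0.3891 0.2497 0.4793] max 0.05 0.26
speed frac of cap 0.18 margin 0.3 q [ 0.66  0.35 -0.67 -0.02 -1.05  0.93]
[array([106., 185., 706.]), array([294., 330., 418.]), array([354., 377., 302.]), array([567., 228., 183.])]
```

Call:
play_rows:
  twist:
    - [0,0,0]
    - [0,0,0]
    - [0,0,0]
    - [0,0,0]
    - [0,0,0]
    - [0,0,0]
  translation:
    - [0,-0.13,-0.29]
    - [0,-0.13,-0.29]
    - [0,-0.13,-0.29]
    - [-0.01,-0.14,-0.29]
    - [0,-0.13,-0.3]
    - [0,0,0]
  grip: [-1,-1,-1,-1,-1,-1]

```text
t: 6.5
ee_pos: [524.3, -251.9, 90.7]
eef_rot: [0.918, 0.334, -0.071, -0.199]
force: [0.2, 0.7, -3.4]
gripper_width: 0.627
```

Run:
```python
from h import *
s,p,r=cur();q=s['joints'];print(p,s['force'],s['ft_torque'],s['gripper_width'])
im=snap('side','pics/side5.png')
cv2.imwrite('pics/cs5.png',cv2.resize(im[110:230,230:350],None,fx=5,fy=5,interpolation=cv2.INTER_CUBIC))
v=np.load('rel.npy');rel=v[:3];rr=R.from_quat(v[3:])
W=[([515,-150,210],-46,38,9),([505,0,235],-42,75,9)]
for c,psi,tl,n in W:
    p0,r0=p,r
    p,r,tw,tr=plan(p,r,*tcp_for(c,psi,rel,rr,tl),n);q=check(p0,r0,tw,tr,q)
```

```text
[ 524.31593269 -251.89798988   90.68799397] [ 0.22254869  0.65464905 -3.35998092] [-0.47113858 -0.42370644 -0.0268219 ] 0.6271151898876796
twist [[-0.53, -0.01, -0.06], [-0.53, -0.01, -0.06], [-0.53, -0.01, -0.06], [-0.52, -0.01, -0.06], [-0.53, 0.0, -0.05], [-0.52, -0.01, -0.06], [-0.53, 0.0, -0.05], [-0.52, -0.01, -0.06], [-0.53, 0.0, -0.05]]
trans [[0.13, -0.24, -0.15], [0.13, -0.23, -0.17], [0.14, -0.22, -0.19], [0.14, -0.2, -0.2], [0.14, -0.18, -0.22], [0.14, -0.17, -0.23], [0.14, -0.15, -0.24], [0.14, -0.12, -0.25], [0.14, -0.11, -0.25]]
end [ 524.2 -159.5  198. ] [0.9207 0.3721 0.0446 0.1087] max 0.53 0.25
speed frac of cap 0.54 margin 0.66 q [-0.4   0.17 -0.29  0.89 -0.09  0.4 ]
twist [[-0.51, 0.03, -0.05], [-0.51, 0.03, -0.05], [-0.51, 0.03, -0.05], [-0.51, 0.03, -0.05], [-0.52, 0.03, -0.05], [-0.51, 0.03, -0.05], [-0.52, 0.03, -0.05], [-0.51, 0.03, -0.05], [-0.52, 0.03, -0.04]]
trans [[0.22, -0.22, -0.13], [0.22, -0.21, -0.15], [0.22, -0.2, -0.16], [0.23, -0.18, -0.17], [0.23, -0.17, -0.19], [0.23, -0.15, -0.2], [0.23, -0.14, -0.21], [0.23, -0.12, -0.21], [0.23, -0.1, -0.22]]
end [518.1 -11.7 233.5] [0.8261 0.3684 0.1742 0.3892] max 0.52 0.23
speed frac of cap 0.52 margin 0.4 q [ 0.15 -0.03 -0.78  0.16 -0.64  0.66]
```

View pics/cs5.png

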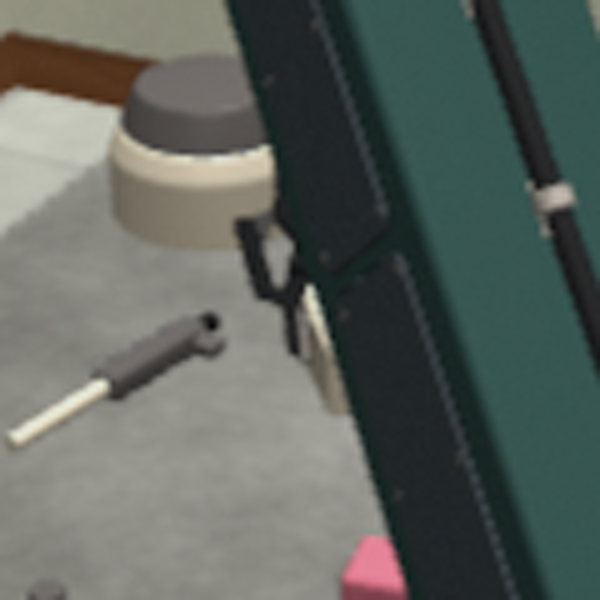

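The bottle came up with the gripper: its lower edge at crop (340,410) is clear of the bench, the width holds and the force reads -3.4 N. Next, lift and rotate.

Call:
play_rows:
  twist:
    - [-0.53,-0.01,-0.06]
    - [-0.53,-0.01,-0.06]
    - [-0.53,-0.01,-0.06]
    - [-0.52,-0.01,-0.06]
    - [-0.53,0,-0.05]
    - [-0.52,-0.01,-0.06]
    - [-0.53,0,-0.05]
    - [-0.52,-0.01,-0.06]
    - [-0.53,0,-0.05]
  translation:
    - [0.13,-0.24,-0.15]
    - [0.13,-0.23,-0.17]
    - [0.14,-0.22,-0.19]
    - [0.14,-0.2,-0.2]
    - [0.14,-0.18,-0.22]
    - [0.14,-0.17,-0.23]
    - [0.14,-0.15,-0.24]
    - [0.14,-0.12,-0.25]
    - [0.14,-0.11,-0.25]
  grip: [-1,-1,-1,-1,-1,-1,-1,-1,-1]

```text
t: 7.45
ee_pos: [523.3, -158.6, 196.3]
eef_rot: [0.921, 0.372, 0.044, 0.108]
force: [0.6, 0.8, -2.4]
gripper_width: 0.63
```

Call:
play_rows:
  twist:
    - [-0.51,0.03,-0.05]
    - [-0.51,0.03,-0.05]
    - [-0.51,0.03,-0.05]
    - [-0.51,0.03,-0.05]
    - [-0.52,0.03,-0.05]
    - [-0.51,0.03,-0.05]
    - [-0.52,0.03,-0.05]
    - [-0.51,0.03,-0.05]
    - [-0.52,0.03,-0.04]
  translation:
    - [0.22,-0.22,-0.13]
    - [0.22,-0.21,-0.15]
    - [0.22,-0.2,-0.16]
    - [0.23,-0.18,-0.17]
    - [0.23,-0.17,-0.19]
    - [0.23,-0.15,-0.2]
    - [0.23,-0.14,-0.21]
    - [0.23,-0.12,-0.21]
    - [0.23,-0.1,-0.22]
  grip: [-1,-1,-1,-1,-1,-1,-1,-1,-1]

```text
t: 8.35
ee_pos: [516.7, -10.7, 231.6]
eef_rot: [0.826, 0.369, 0.174, 0.389]
force: [0.7, -0.2, -2.5]
gripper_width: 0.627
```

Run:
```python
from h import *
im=snap('side','pics/side6.png')
s,p,r=cur();q=s['joints'];print(s['t'],p,s['eef_rot'],s['qvel'].round(2),s['force'],s['gripper_width'])
v=np.load('rel.npy');rel=v[:3];rr=R.from_quat(v[3:])
W=[([530,130,225],-38,90,8),([552.5,238,180],-35,90,8)]
for c,psi,tl,n in W:
    p0,r0=p,r
    p,r,tw,tr=plan(p,r,*tcp_for(c,psi,rel,rr,tl),n);q=check(p0,r0,tw,tr,q)
```

```text
8.4 [515.65745245  -9.31383191 230.63711581] [0.82517358 0.36959978 0.17399066 0.39014334] [-0.07  0.01  0.06  0.13  0.13 -0.04] [-2.36050557 -1.6264241  -6.14584834] 0.6213462375686892
twist [[-0.23, 0.05, -0.03], [-0.23, 0.05, -0.03], [-0.23, 0.05, -0.03], [-0.23, 0.05, -0.03], [-0.23, 0.05, -0.03], [-0.24, 0.06, -0.03], [-0.23, 0.05, -0.03], [-0.24, 0.06, -0.04]]
trans [[0.29, -0.11, -0.12], [0.29, -0.1, -0.12], [0.29, -0.1, -0.12], [0.29, -0.09, -0.13], [0.29, -0.09, -0.13], [0.29, -0.08, -0.13], [0.29, -0.07, -0.12], [0.3, -0.07, -0.13]]
end [543.8 119.4 228.3] [0.7557 0.3696 0.2375 0.4857] max 0.24 0.3
speed frac of cap 0.38 margin 0.35 q [ 0.5   0.16 -0.83 -0.13 -0.99  0.77]
twist [[0.0, 0.04, -0.02], [0.0, 0.04, -0.02], [0.0, 0.04, -0.02], [0.0, 0.04, -0.02], [0.0, 0.04, -0.02], [0.0, 0.05, -0.02], [0.0, 0.04, -0.02], [0.0, 0.05, -0.01]]
trans [[0.25, -0.15, -0.06], [0.25, -0.15, -0.06], [0.25, -0.15, -0.06], [0.25, -0.15, -0.06], [0.25, -0.15, -0.06], [0.26, -0.15, -0.06], [0.25, -0.15, -0.06], [0.26, -0.15, -0.05]]
end [566.8 228.1 183.4] [0.7459 0.3889 0.2503 0.4793] max 0.05 0.26
speed frac of cap 0.18 margin 0.3 q [ 0.66  0.35 -0.67 -0.03 -1.05  0.93]
```

View pics/side6.png

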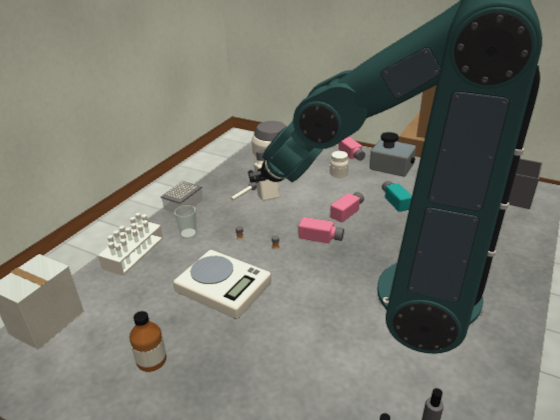

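The side view shows the bottle held nearly upright at about (267,172), with the bystanders standing where they were. I continue to above the pan.

Call:
play_rows:
  twist:
    - [-0.23,0.05,-0.03]
    - [-0.23,0.05,-0.03]
    - [-0.23,0.05,-0.03]
    - [-0.23,0.05,-0.03]
    - [-0.23,0.05,-0.03]
    - [-0.24,0.06,-0.03]
    - [-0.23,0.05,-0.03]
    - [-0.24,0.06,-0.04]
  translation:
    - [0.29,-0.11,-0.12]
    - [0.29,-0.1,-0.12]
    - [0.29,-0.1,-0.12]
    - [0.29,-0.09,-0.13]
    - [0.29,-0.09,-0.13]
    - [0.29,-0.08,-0.13]
    - [0.29,-0.07,-0.12]
    - [0.3,-0.07,-0.13]
  grip: [-1,-1,-1,-1,-1,-1,-1,-1]

```text
t: 9.2
ee_pos: [545.7, 117.7, 229.4]
eef_rot: [0.757, 0.369, 0.237, 0.484]
force: [0.6, -0.0, -2.6]
gripper_width: 0.625
```

Call:
play_rows:
  twist:
    - [0,0.04,-0.02]
    - [0,0.04,-0.02]
    - [0,0.04,-0.02]
    - [0,0.04,-0.02]
    - [0,0.04,-0.02]
    - [0,0.05,-0.02]
    - [0,0.04,-0.02]
    - [0,0.05,-0.01]
    - [0,0,0]
  translation:
    - [0.25,-0.15,-0.06]
    - [0.25,-0.15,-0.06]
    - [0.25,-0.15,-0.06]
    - [0.25,-0.15,-0.06]
    - [0.25,-0.15,-0.06]
    - [0.26,-0.15,-0.06]
    - [0.25,-0.15,-0.06]
    - [0.26,-0.15,-0.05]
    - [0,0,0]
  grip: [-1,-1,-1,-1,-1,-1,-1,-1,-1]

```text
t: 10.1
ee_pos: [569.8, 227.6, 185.4]
eef_rot: [0.747, 0.389, 0.25, 0.477]
force: [0.9, 0.7, -2.7]
gripper_width: 0.626
```

```bash
cat >> h.py <<'E'
def boxpts(c,rb): # bottle corners + cap
    L=[(x,y,z) for z in(-52.5,52.5) for x,y in((-27,-27),(27,-27),(27,27),(-27,27))]+[(21*np.cos(a),21*np.sin(a),87.5) for a in np.linspace(0,6.28,12)]
    return np.array(c)+rb.apply(L)
def overlay(im,cam,c,rb,fn,box,f):
    x0,y0,x1,y1=box; P=(proj(cam,boxpts(c,rb))-[x0,y0]+.5)*f-.5
    o=cv2.resize(im[y0:y1,x0:x1],None,fx=f,fy=f,interpolation=cv2.INTER_CUBIC)
    for i,j in [(0,1),(1,2),(2,3),(3,0),(4,5),(5,6),(6,7),(7,4),(0,4),(1,5),(2,6),(3,7)]+[(8+k,8+(k+1)%12) for k in range(12)]:
        cv2.line(o,tuple(int(v) for v in P[i]),tuple(int(v) for v in P[j]),(0,0,255),1,cv2.LINE_AA)
    cv2.imwrite(fn,o)
E
python3 - <<'E'
from h import *
im=snap('side','pics/side7.png');it=snap('top','pics/top7.png')
s,p,r=cur();q=s['joints'];print(s['t'],p,s['eef_rot'],s['qvel'].round(2),s['force'],s['ft_torque'],s['gripper_width'])
v=np.load('rel.npy');rel=v[:3];rr=R.from_quat(v[3:])
c=p+r.apply(rel);rb=r*rr;print('bottle',c,rb.as_matrix()[:,2])
overlay(im,'side',c,rb,'pics/o7.png',(140,120,290,320),3)
cv2.imwrite('pics/p7.png',cv2.resize(im[120:320,140:290],None,fx=4,fy=4,interpolation=cv2.INTER_CUBIC)[:600])
overlay(it,'top',c,rb,'pics/ot7.png',(130,120,280,250),5)
E
```

```text
10.2 [569.37126696 226.18720426 186.03826369] [0.7475352  0.38816871 0.24976552 0.47763308] [-0.01 -0.01 -0.01 -0.    0.   -0.  ] [ 0.08708797  0.17211326 -2.98997394] [ 0.69270448  1.02711398 -0.02474301] 0.628542086223294
bottle [555.14107178 236.16925822 182.9239764 ] [ 0.00177671 -0.00443529  0.99998859]
```

View pics/o7.png

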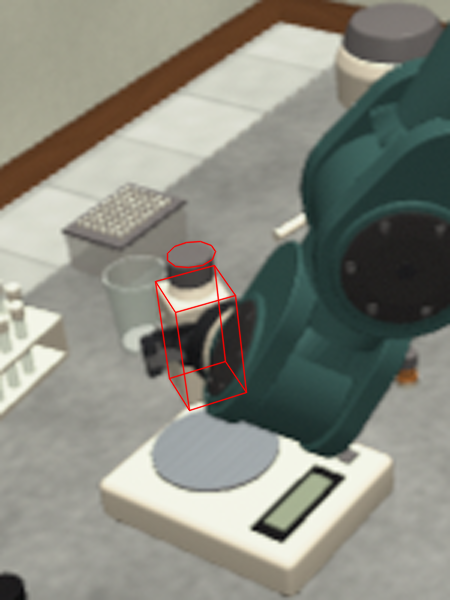

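View pics/ot7.png

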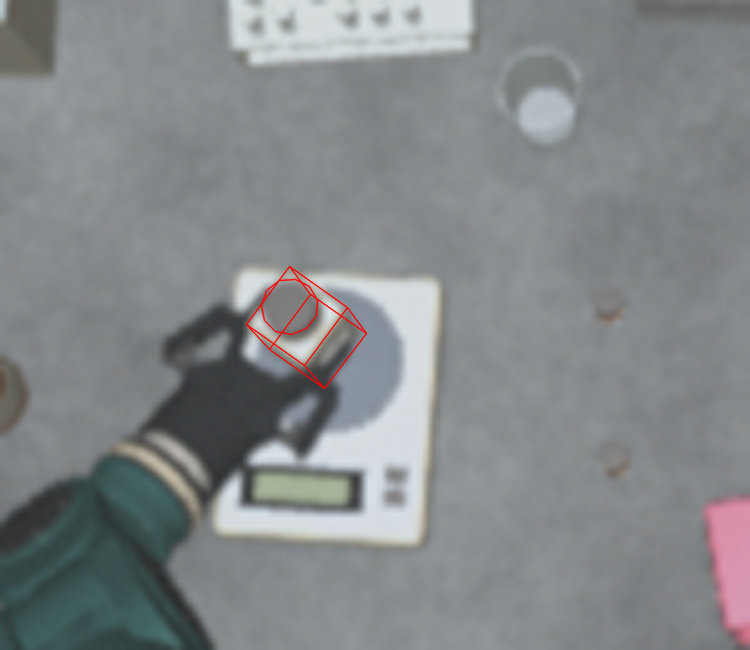

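Run:
```python
from h import *
im=cv2.imread('pics/side7.png')
s,p,r=cur();v=np.load('rel.npy');rel=v[:3];rr=R.from_quat(v[3:]);c=p+r.apply(rel);rb=r*rr
overlay(im,'side',c,rb,'pics/o7b.png',(180,195,240,262),8)
a=cv2.imread('pics/o7b.png');b=cv2.resize(im[195:262,180:240],None,fx=8,fy=8,interpolation=cv2.INTER_CUBIC)
cv2.imwrite('pics/o7c.png',cv2.resize(np.hstack([a,b]),None,fx=.8,fy=.8))
```

```text
(no output)
```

View pics/o7c.png

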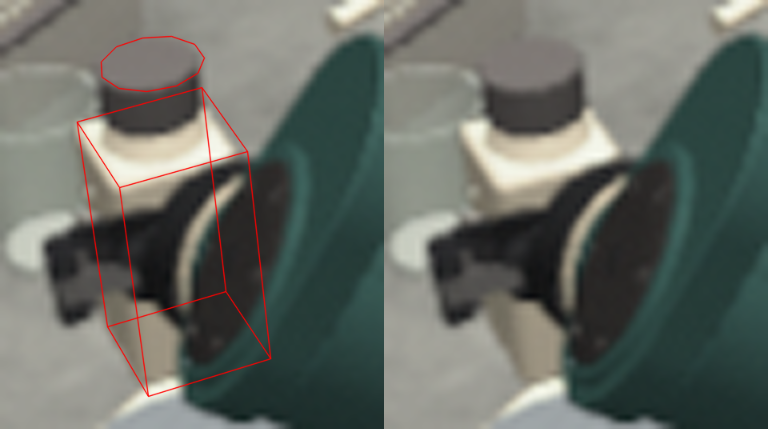

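The overlay matches the held bottle within about 1–2 px, so it is upright, and its axis is within 3 mm of the pan centre. Now I descend to about 6 mm above the pan.

Run:
```python
from h import *
s,p,r=cur();q=s['joints'];v=np.load('rel.npy');rel=v[:3];rr=R.from_quat(v[3:])
p0,r0=p,r
p,r,tw,tr=plan(p,r,*tcp_for([552.5,238,118.5],-35,rel,rr,90),8);q=check(p0,r0,tw,tr,q)
```

```text
twist [[0.0, 0.0, 0.0], [0.0, 0.0, 0.0], [0.0, 0.0, 0.0], [-0.01, 0.0, 0.0], [0.0, 0.0, -0.01], [-0.01, 0.0, 0.0], [0.0, 0.0, -0.01], [-0.01, 0.0, 0.0]]
trans [[0.0, -0.15, 0.06], [0.0, -0.15, 0.06], [0.0, -0.15, 0.06], [0.0, -0.15, 0.06], [0.0, -0.15, 0.06], [0.0, -0.15, 0.06], [0.0, -0.15, 0.06], [0.0, -0.15, 0.06]]
end [566.8 228.2 121.5] [0.746  0.3887 0.2499 0.4795] max 0.01 0.15
speed frac of cap 0.13 margin 0.3 q [ 0.66  0.45 -0.75 -0.21 -1.05  0.93]
```

Call:
play_rows:
  twist:
    - [0,0,0]
    - [0,0,0]
    - [0,0,0]
    - [-0.01,0,0]
    - [0,0,-0.01]
    - [-0.01,0,0]
    - [0,0,-0.01]
    - [-0.01,0,0]
    - [0,0,0]
    - [0,0,0]
  translation:
    - [0,-0.15,0.06]
    - [0,-0.15,0.06]
    - [0,-0.15,0.06]
    - [0,-0.15,0.06]
    - [0,-0.15,0.06]
    - [0,-0.15,0.06]
    - [0,-0.15,0.06]
    - [0,-0.15,0.06]
    - [0,0,0]
    - [0,0,0]
  grip: [-1,-1,-1,-1,-1,-1,-1,-1,-1,-1]

```text
t: 11.2
ee_pos: [566.8, 228.0, 121.6]
eef_rot: [0.746, 0.389, 0.25, 0.48]
force: [0.1, 0.4, -1.7]
gripper_width: 0.628
```

Run:
```python
from h import *
im=snap('side','pics/side8.png')
s,p,r=cur();v=np.load('rel.npy');rel=v[:3];rr=R.from_quat(v[3:]);c=p+r.apply(rel);rb=r*rr
print(p,'bottle',c,rb.as_matrix()[:,2],s['force'],s['ft_torque'])
overlay(im,'side',c,rb,'pics/o8.png',(180,205,260,285),7)
```

```text
[566.9308007  228.08201623 121.90189205] bottle [552.7008709  238.0404995  118.71185279] [-8.16673826e-04 -5.41395829e-04  9.99999520e-01] [-0.42598851  1.00746902 -2.3444446 ] [ 0.6516914   1.06706625 -0.00628169]
```

View pics/o8.png

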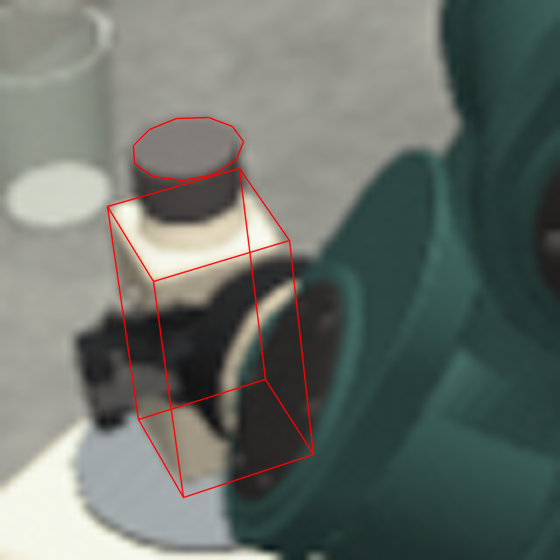

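The bottle is upright over the pan, with its lower corner at crop (190,480). I lower it in roughly 1.5 mm steps and watch the vertical force.

Call:
play_rows:
  twist:
    - [0,0,0]
    - [0,0,0]
    - [0,0,0]
  translation:
    - [0,-0.03,0.012]
    - [0,-0.03,0.012]
    - [0,0,0]
  grip: [-1,-1,-1]

```text
t: 11.55
ee_pos: [566.7, 228.1, 118.5]
eef_rot: [0.746, 0.388, 0.25, 0.479]
force: [-0.1, -0.1, -2.9]
gripper_width: 0.624
```

Call:
play_rows:
  twist:
    - [0,0,0]
    - [0,0,0]
    - [0,0,0]
  translation:
    - [0,-0.03,0.012]
    - [0,0,0]
    - [0,0,0]
  grip: [-1,-1,-1]

```text
t: 11.85
ee_pos: [566.6, 228.1, 116.9]
eef_rot: [0.746, 0.388, 0.25, 0.48]
force: [-0.1, 0.4, -2.6]
gripper_width: 0.625
```

Call:
play_rows:
  twist:
    - [0,0,0]
    - [0,0,0]
  translation:
    - [0,-0.02,0.008]
    - [0,0,0]
  grip: [-1,-1]

```text
t: 12.05
ee_pos: [566.6, 228.1, 115.7]
eef_rot: [0.746, 0.388, 0.25, 0.479]
force: [0.5, 0.2, -2.6]
gripper_width: 0.628
```

Call:
play_rows:
  twist:
    - [0,0,0]
    - [0,0,0]
  translation:
    - [0,-0.02,0.008]
    - [0,0,0]
  grip: [-1,-1]

```text
t: 12.25
ee_pos: [566.5, 228.2, 114.7]
eef_rot: [0.746, 0.388, 0.25, 0.48]
force: [0.5, 0.8, -2.6]
gripper_width: 0.625
```

Call:
play_rows:
  twist:
    - [0,0,0]
    - [0,0,0]
  translation:
    - [0,-0.02,0.008]
    - [0,0,0]
  grip: [-1,-1]

```text
t: 12.45
ee_pos: [566.7, 228.2, 114.6]
eef_rot: [0.746, 0.388, 0.251, 0.48]
force: [-1.6, 0.8, 5.1]
gripper_width: 0.623
```

Run:
```python
from h import *
im=snap('side','pics/side9.png')
s,p,r=cur();v=np.load('rel.npy');rel=v[:3];rr=R.from_quat(v[3:]);c=p+r.apply(rel);rb=r*rr
print(p,'bottle',c,s['force'],s['ft_torque'])
cv2.imwrite('pics/c9.png',cv2.resize(im[215:295,180:260],None,fx=7,fy=7,interpolation=cv2.INTER_CUBIC))
```

```text
[566.71417487 228.19680131 114.64617332] bottle [552.49620419 238.16237157 111.42509266] [-2.15575831  0.66573644  5.64455875] [-0.23527095  0.26230967 -0.26208738]
```

View pics/c9.png

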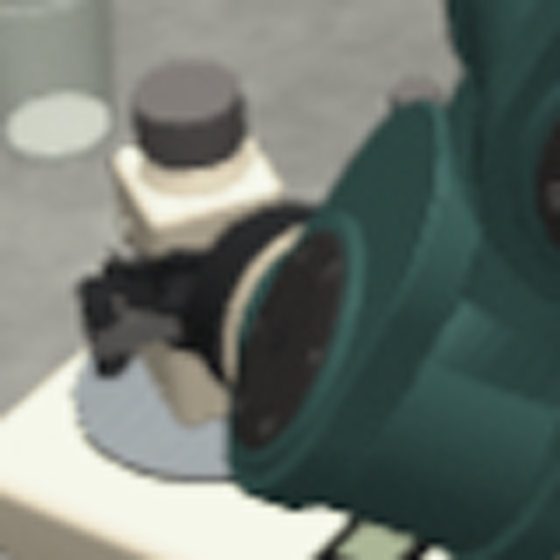

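The force swung from -2.6 to +5.6 N at the expected height, so the bottle is resting on the pan. Releasing gradually.

Call:
play_rows:
  twist:
    - [0,0,0]
    - [0,0,0]
    - [0,0,0]
    - [0,0,0]
    - [0,0,0]
    - [0,0,0]
    - [0,0,0]
    - [0,0,0]
    - [0,0,0]
  translation:
    - [0,0.005,0]
    - [0,0,0]
    - [0,0,0]
    - [0,0,0]
    - [0,0,0]
    - [0,0,0]
    - [0,0,0]
    - [0,0,0]
    - [0,0,0]
  grip: [-0.2,0.2,0.3,0.45,0.6,0.8,1,1,1]

```text
t: 13.4
ee_pos: [566.6, 228.1, 113.9]
eef_rot: [0.746, 0.388, 0.25, 0.479]
force: [-0.1, 0.3, -0.6]
gripper_width: 0.999
```

Run:
```python
from h import *
im=snap('side','pics/side10.png');it=snap('top','pics/top10.png')
s,p,r=cur();q=s['joints']
print(p,s['force'],s['ft_torque'],s['gripper_width'])
a=cv2.resize(im[215:295,180:260],None,fx=5,fy=5,interpolation=cv2.INTER_CUBIC);b=cv2.resize(it[150:230,150:230],None,fx=5,fy=5,interpolation=cv2.INTER_CUBIC)
cv2.imwrite('pics/c10.png',np.hstack([a,b]))
p0,r0=p,r
p,r,tw,tr=plan(p,r,p-r.as_matrix()[:,2]*130,r,8);q=check(p0,r0,tw,tr,q)
```

```text
[566.58288463 228.15612816 113.86354059] [0.78869186 0.8635316  0.33276259] [0.47904115 0.65020219 0.02718462] 0.9979185679599974
twist [[0.0, 0.0, 0.0], [0.0, 0.0, 0.0], [0.0, 0.0, 0.0], [0.0, 0.0, 0.0], [0.0, 0.0, 0.0], [0.0, 0.0, 0.0], [0.0, 0.0, 0.0], [0.0, 0.0, 0.0]]
trans [[0.0, 0.0, -0.33], [0.0, 0.0, -0.32], [0.0, 0.0, -0.32], [0.0, 0.0, -0.33], [0.0, 0.0, -0.32], [0.0, 0.0, -0.33], [0.0, 0.0, -0.32], [0.0, 0.0, -0.33]]
end [469.7 295.9 167.8] [0.7461 0.3884 0.25   0.4795] max 0.0 0.33
speed frac of cap 0.49 margin 0.21 q [ 0.89  0.4  -0.54  0.47 -1.14  1.4 ]
```

View pics/c10.png

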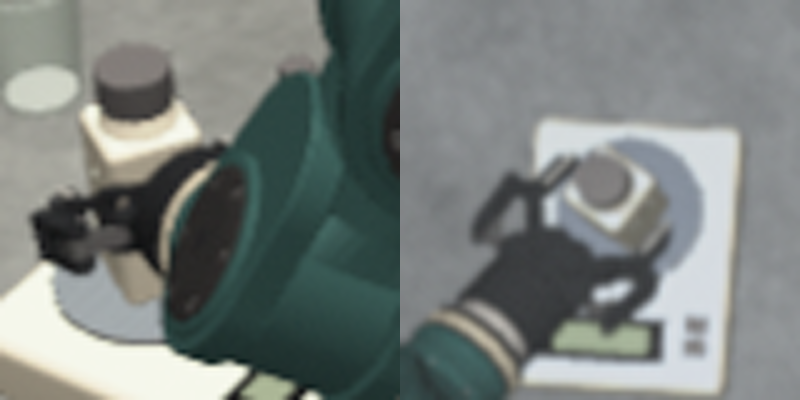

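The jaws are open with the bottle upright between them, with a gap on the left in the top view and the right finger close to its face. I back out slowly along the tool axis.

Call:
play_rows:
  twist:
    - [0,0,0]
    - [0,0,0]
    - [0,0,0]
    - [0,0,0]
    - [0,0,0]
    - [0,0,0]
    - [0,0,0]
    - [0,0,0]
    - [0,0,0]
    - [0,0,0]
  translation:
    - [0,0,-0.1]
    - [0,0,-0.2]
    - [0,0,-0.3]
    - [0,0,-0.33]
    - [0,0,-0.33]
    - [0,0,-0.33]
    - [0,0,-0.33]
    - [0,0,-0.33]
    - [0,0,-0.3]
    - [0,0,0]
  grip: [1,1,1,1,1,1,1,1,1,1]

```text
t: 14.5
ee_pos: [470.9, 295.9, 167.7]
eef_rot: [0.746, 0.389, 0.251, 0.479]
force: [0.9, 0.5, -0.8]
gripper_width: 0.999
```

Run:
```python
from h import *
im=snap('side','pics/side11.png');it=snap('top','pics/top11.png')
s,p,r=cur();print(s['t'],p,s['qvel'].round(3),s['force'])
c=np.array([552.5,238,112.5]);rb=Rt([0,0,1],yaw(55))
overlay(im,'side',c,rb,'pics/a.png',(170,205,250,305),5);overlay(it,'top',c,rb,'pics/b.png',(150,150,230,250),5)
cv2.imwrite('pics/o11.png',np.hstack([cv2.imread('pics/a.png'),cv2.imread('pics/b.png')]))
```

```text
14.6 [471.56682155 294.87584825 166.82985021] [-0.015  0.004 -0.013 -0.012 -0.001 -0.006] [ 0.62501931 -0.62652717 -0.05845744]
```

View pics/o11.png

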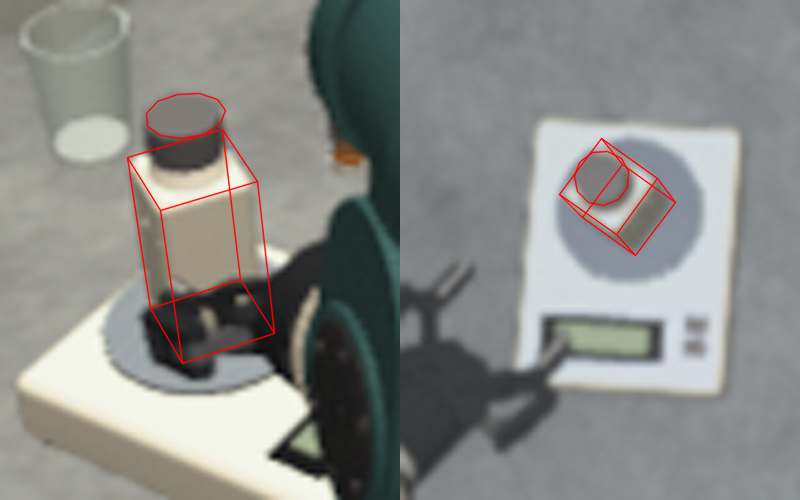

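View pics/top11.png

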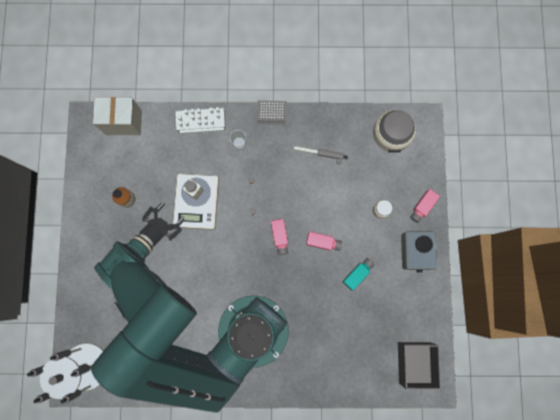

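Both overlays match an upright bottle centred on the pan to about 1 px. The gripper is clear, and the vials, beaker, amber bottle, jar and pipette are at their original pixels. Handing in.

```bash
python3 -c "
from plant import ctrl
print(ctrl.sign_off())"
```

```text
the job is handed in; nothing more can be done
None
```

The bottle is standing upright, cap up, in the middle of the balance's pan, and I handed the job in at about 14.6 s. No verdict was reported.

**What I did:** I gripped the bottle with the tool leaning 25° back and turned it upright on the way over. I lowered it in 1–1.5 mm steps until the vertical force swung from −2.6 to +5.6 N. Then I opened the jaws gradually and backed straight out along the tool.

**Last checks:**
- **Position:** after the gripper backed away, an outline of an upright bottle at the measured pan centre (552.5, 238) matched both camera views to about 1 px, or 3–4 mm.
- **Gripper:** it is open, its tip is about 167 mm above the bench, and the measured force is close to zero.
- **Other things:** in the top view they are where they started, as far as I could see by eye.

**Small disagreements:**
- Contact came about 1 mm lower than my bottle estimate predicted, which is within the camera calibration.
- Some moves stopped up to 6 mm from the planned point, so I re-read the position before the grasp and the placing.

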